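# Set the strip guide's eccentric roller with the setting gauge

## Robot

A 6-joint arm with a two-finger parallel gripper is mounted at the origin on the work surface; the furniture and walls round the work are solid. World frame = base frame: x ahead of the robot, y to its left, z up, the work surface at z = 0. Lengths are in m, angles in rad, forces in N, time in s.
With the tool pointing down it reaches from about 0.25 to 0.725 m from the base axis. Payload 9.7 kg.
Tool frame: the origin (TCP) lies at the very end of the fingers, on their centre line; the grasp point (between the pads) lies 19 mm behind it; z points along the fingers, x is the direction in which the jaws open and shut, and the axes are right-handed (so a half turn about z gives the same grasp; the last joint's range is limited). The gripper opens to 85 mm and grips with 20 to 120 N. Pads are 22 mm wide; open, the fingers measure 114 mm over their backs; the gripper's body (76 mm by 85 mm) begins 54 mm behind the grasp point. The pads swing forward as they close: fully open they stand 13 mm farther back than shut.
Start: joints at [0, 0.087, 0.176, 1.66, 0, 1.571], TCP at [0.55, -0, 0.209] pointing down, gripper open.
Joint ranges: [-3.13, 3.13], [-0.85, 1.81], [-1.15, 1.24], [-2.2, 2.28], [-1.44, 1.52], [-3.14, 3.14]. Speed limits (rad/s): [2.22, 2.22, 2.57, 3.14, 3.14, 3.14].

## Interface

Orientations are given as a rotation vector (axis times angle).
In Python, from plant import ctrl gives the robot as it stands.
- The arm moves only by the tool servo_tool, never from a script. Its argument "targets" is a list of rows, each a list of 7 numbers: the turn, a rotation vector about the world's x, y, z in rad, then the shift along the world's x, y, z in m, then the finger opening in m, from 0 to 0.0854. A call has 1 to 5 rows; each row shifts and turns the commanded pose from where the row before left it; what a row does not reach is not made up. A row lasts 1/12 s, in which the tool goes at most 41.7 mm and 7.16 degrees, less where a joint would pass 70% of its speed; a pose out of reach is approached as far as the arm can. A call with a gripper value outside its range is refused whole. The fingers move at their own pace and stop on an object; the grip force is fixed at half the most. Time passes only in rows, so rows that do not move let the fingers close. It gives the time, the measured TCP pose, the force and the opening at its end, in the units of the state.
- ctrl.observe(): the state, without advancing time (a new reading comes with each control period).
- ctrl.grab_frame(name): name is "scene" or "side" or "wrist"; returns a dict with "color" (420x560x3 uint8, red, green, blue), "z_map" (420x560 float32, m along the optical axis (not along the pixel's ray), 0 where there is no reading), "camera_matrix" (3x3 intrinsics, pixels), "R" (3x3) and "t" (3): a world point X has camera coordinates R X + t. Camera axes: x right, y down, z forward; pixel columns grow to the right and rows downward; lengths in m; the calibration is good to about 2 mm. The wrist camera is an equidistant fisheye: a pixel r from the principal point sees the ray r / f radians off the axis. A picture is of the moment at which its call begins.
- ctrl.close_job(): hands the job in, once; it reports no verdict.
The state is a dict: "time_s": time; "joint_positions": joint angles; "qvel": joint speeds; "joint_efforts": joint torques, N m; "eef_pos": TCP position; "tcp_rot": TCP orientation; "wrist_force": force on the tool from outside, world axes, zero at the start; "torque": the same for the moment, N m; "finger_gap": opening from 0.0 (shut) to 1.0 (fully open).
Only numpy, scipy, OpenCV 4.12 (cv2) and the standard library are available. Lean on these libraries where they do the work, as an engineer would, in place of code of your own. Each camera call takes 0.05 s, during which the arm holds its last target.

## Task

Set the strip guide for the next run: turn the eccentric roller by its lever until the narrow end of the stepped setting gauge passes freely between the roller and the fence but its wider body does not. Try it by sliding the gauge along the lane until its step comes up against the roller, then draw the gauge back out so that its nose is well clear of the roller, leaving it lying flat in the lane and the roller at its setting. Leave the bottle, mug, cutters and red bin where they are.

Things in the scene. Friction and masses are not known exactly. Their poses are not given: they have to be found in the camera images.
- strip_guide: Fixed strip guide: grey bed 270x117 mm, 10 thick, x -155..115, y -35..82. Origin on the bench, below the line of the fence's working face. +x along the lane from its open end to the roller, +y from fence to roller and lever, z up. Lane floor z 10; aluminium fence along the bed, face y=0, top z 22; lead-in rail, same height, face y=47, x -155..20.
- bolt_axis (a point): Foot (z 10 mm) of the vertical eccentric bolt on the guide's bed, at guide x 50, y 57.3 mm. Bolt, roller and lever turn about this axis.
- roller_center (a point): Centre of the steel guide roller, 32 mm across, z 11.5 to 32.5 mm, carried 12 mm off the bolt axis, so that turning the bolt narrows or widens the lane. With q = joint eccentric it stands at guide x = 50 + 12 cos q, y = 57.3 + 12 sin q mm; the gap between roller and fence is 41.3 + 12 sin q mm.
- eccentric (a joint): Angle q of bolt, roller and lever, rad, -0.9 to 0.9, growing anticlockwise seen from above, which opens the gap. Starts too wide, 0.45 to 0.85. Turns stiffly (0.8 N m: about 7 N pushed sideways on the lever knob) and stays where left. Seen from above, the lever points from bolt axis to knob at q + 1.82 rad anticlockwise from the guide's +x.
- lever_knob (a point): Middle of the upright black knob on the lever's end, 110 mm from the bolt axis. Knob 24 mm across, 39 mm tall, z 47 to 86 mm above the bench; the flat lever under it lies at z 39 to 47 mm. It can be pushed from the side.
- setting_gauge: Loose stepped steel gauge, about 0.5 kg, 140 mm long, 18 thick (nose 15), on the lane floor, 4 mm side play, slides easily. Origin: centre of underside; +x to its nose and along the guide's +x. Body x -70..10, 43 wide; nose x 10..70, 40 wide (y -21.5..18.5), corners rounded 8. The 3 mm step at x=10 is on the roller side. With the gap right it stops when its origin is at guide x 42 to 49 mm.
- gauge_post (a point): Point on the gauge's upright steel post, by which it is pushed and drawn. Post 20 mm across, at gauge x -32, y 0, rising from the gauge's top (18 mm above its underside) to 62 mm above the underside; this point is 40 mm above the underside, 50 mm above the bench.
- alcohol_bottle: White square-shouldered bottle with blue collar, 60 mm across, 138 mm tall, bystander; origin at its underside.
- tea_mug: Dotted ceramic mug, about 92 x 127 mm with handle, 93 mm tall, bystander; origin at its underside.
- side_cutters: Pair of cutters with orange handles lying flat, 69 x 128 x 13 mm, bystander; origin at its underside.
- bin_c: Empty red parts bin, 190 x 120 x 52 mm, bystander; origin at its underside.
Mind the look-alikes: they are no part of the job. Leave any brown or turquoise look-alike of the setting_gauge alone.

How it is judged:
On the way:
1. with the gap right, the gauge's nose is through between roller and fence and its step is up to the roller (value of joint eccentric between -0.105 and 0.105 rad and x of setting_gauge in the frame of strip_guide between 0.038 and 0.051 m and y of setting_gauge in the frame of strip_guide between 0.018 and 0.027 m and z of setting_gauge in the frame of strip_guide below 0.015 m), for 0.2 s.
At the end, for the whole second after the job is handed in: Eccentric within 0.105 rad of 0 (gap 40.0 to 42.6 mm); the gauge, tried up to its step, is drawn back with its origin 34 to 125 mm behind the guide's origin along the lane (nose 10 mm or more short of the roller), flat on the lane floor between fence and rail, at rest (value of joint eccentric between -0.105 and 0.105 rad and x of setting_gauge in the frame of strip_guide between -0.125 and -0.034 m and y of setting_gauge in the frame of strip_guide between 0.018 and 0.029 m and z of setting_gauge in the frame of strip_guide below 0.014 m and angle between setting_gauge's own z axis and vertical below 0.06 rad and linear speed of setting_gauge below 0.01 m/s); the robot touches nothing.
It fails at once if the bottle is moved more than 30 mm (distance of alcohol_bottle from where it was at the start of the episode above 0.03 m).
It fails at once if the mug is moved more than 30 mm (distance of tea_mug from where it was at the start of the episode above 0.03 m).
It fails at once if the cutters are moved more than 30 mm (distance of side_cutters from where it was at the start of the episode above 0.03 m).
It fails at once if the red bin is moved more than 30 mm (distance of bin_c from where it was at the start of the episode above 0.03 m).
It also fails if it takes over 54 s, if anything falls off the work surface, if the arm or the gripper's body presses on something with over 40 N, if the wrist force passes 120 N, or if a joint passes its speed limit or range.

## Working session

There is one attempt and no reset: what is moved stays moved. The work goes in short steps, Python scripts to look and compute and a tool call to move; the robot and the scene stay as the last step left them, time stands still between calls to the robot, and variables do not carry over. Pictures are saved under pics/ and viewed, and the job is handed in when it is done.

Besides the shell and the picture viewer there is one more tool, called after ">>>" as name(argument=value, ...), one argument or row to a line, values as JSON. servo_tool: Moves the arm, as the interface text tells. Its arguments: {"type":"object","properties":{"targets":{"type":"array"}},"required":["targets"]}

```bash
ls; mkdir -p pics
python3 - <<'E'
from plant import ctrl
import cv2,pickle
for n in ["scene","side","wrist"]:
    f=ctrl.grab_frame(n); pickle.dump(f,open(f"pics/{n}0.pkl","wb"))
    cv2.imwrite(f"pics/{n}0.png",f["color"][:,:,::-1])
    print(n,f["camera_matrix"].tolist(),f["R"].round(4).tolist(),f["t"].round(4).tolist())
print(ctrl.observe())
E
```

```text
pics
scene [[524.1660612190724, 0.0, 284.9156499470921], [0.0, 524.1660612190724, 211.22901552894405], [0.0, 0.0, 1.0]] [[-0.8768, -0.4808, 0.0077], [-0.2899, 0.5158, -0.8062], [0.3837, -0.709, -0.5917]] [0.3594, 0.2574, 1.5841]
side [[460.0909473294595, 0.0, 281.16453922498783], [0.0, 460.0909473294595, 205.26325371954442], [0.0, 0.0, 1.0]] [[0.9977, -0.0676, -0.0069], [-0.0462, -0.6006, -0.7982], [0.0499, 0.7967, -0.6023]] [-0.4732, -0.0066, 1.4225]
wrist [[325.19226210127806, 0.0, 280.3414104451012], [0.0, 325.19226210127806, 206.08442568157133], [0.0, 0.0, 1.0]] [[1.0, 0.0001, -0.0025], [0.0007, -0.9655, 0.2604], [-0.0024, -0.2604, -0.9655]] [-0.5492, -0.0341, 0.3786]
{'time_s': 0.15, 'joint_positions': array([1.59345149e-05, 8.73483610e-02, 1.75338695e-01, 1.65981685e+00,
       1.01706988e-05, 1.57083909e+00]), 'qvel': array([-0.00037284, -0.0007874 ,  0.00197685,  0.00071992, -0.00033418,
       -0.00093201]), 'joint_efforts': array([-3.04631758e-03, -5.20762289e+01,  4.65044117e+01,  1.38444663e-02,
       -2.16874664e-04, -1.82086734e-05]), 'eef_pos': array([5.49804170e-01, 1.18822502e-05, 2.08849477e-01]), 'tcp_rot': array([-3.14158210e+00,  4.21488142e-05,  1.61821103e-03]), 'wrist_force': array([-0.07469095,  0.31162943, -0.22432098]), 'torque': array([-0.04153726, -0.03861934, -0.01375676]), 'finger_gap': 1.0026118715763639}
```

View pics/scene0.png

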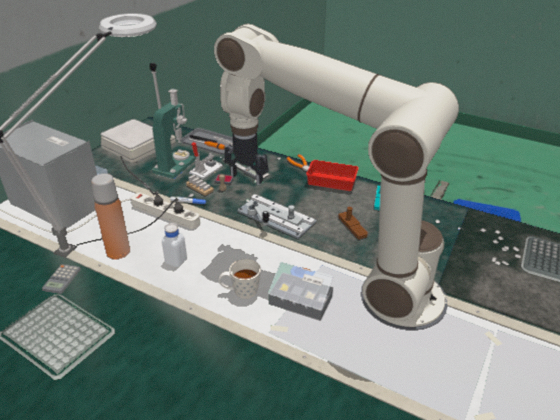

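View pics/side0.png

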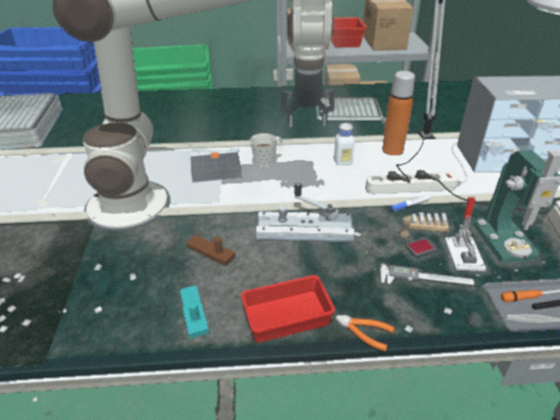

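View pics/wrist0.png

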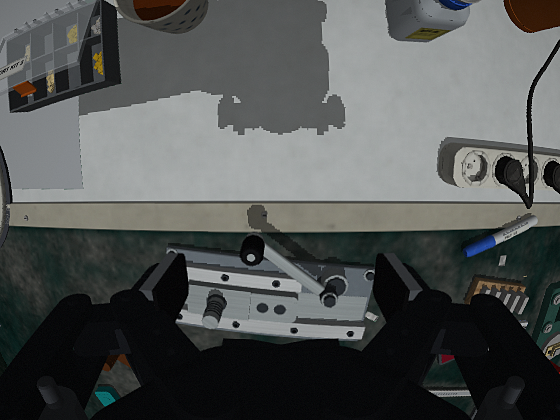

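Run:
```python
import cv2
a=cv2.imread("pics/wrist0.png")[220:360,150:400];cv2.imwrite("pics/w0c.png",cv2.resize(a,None,fx=3.2,fy=3.2,interpolation=2))
a=cv2.imread("pics/side0.png")[170:260,240:380];cv2.imwrite("pics/s0c.png",cv2.resize(a,None,fx=5,fy=5,interpolation=2))
a=cv2.imread("pics/scene0.png")[185:245,225:330];cv2.imwrite("pics/c0c.png",cv2.resize(a,None,fx=7,fy=7,interpolation=2))
```

```text
(no output)
```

View pics/w0c.png

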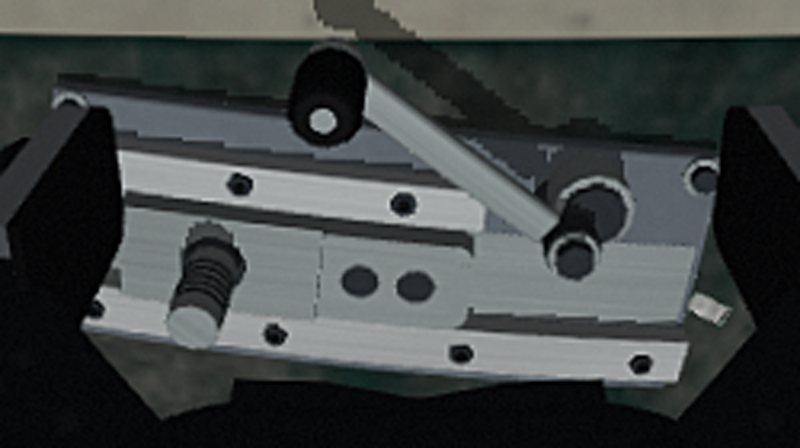

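View pics/s0c.png

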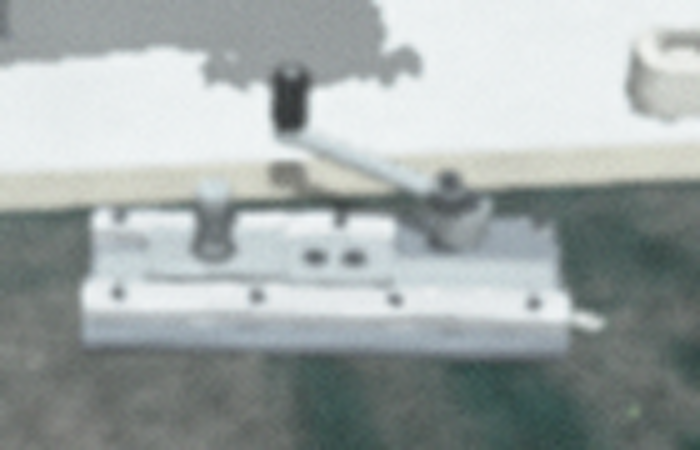

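View pics/c0c.png

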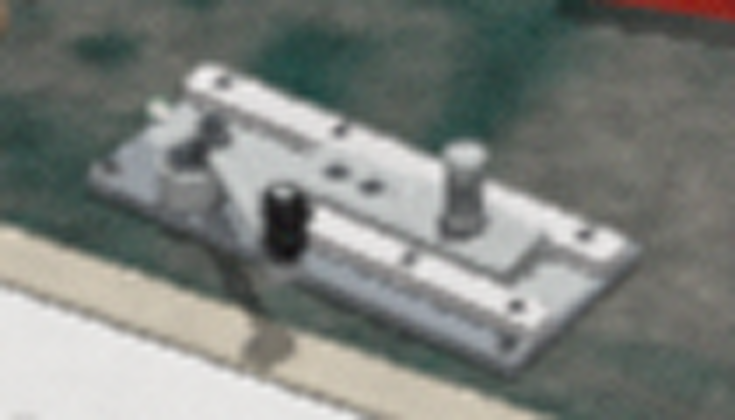

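```bash
cat > h.py <<'E'
import numpy as np,pickle,cv2
def ray(f,u,v,fish):
    K=f["camera_matrix"];x=(u-K[0,2])/K[0,0];y=(v-K[1,2])/K[1,1]
    if fish:
        r=np.hypot(x,y); d=np.array([np.sin(r)*x/r,np.sin(r)*y/r,np.cos(r)]) if r>1e-9 else np.array([0,0,1.])
    else: d=np.array([x,y,1.])
    R=np.array(f["R"]);return -R.T@f["t"],R.T@d
def onz(f,u,v,z,fish):
    c,d=ray(f,u,v,fish);return c+d*(z-c[2])/d[2]
def proj(f,X,fish):
    p=f["R"]@np.asarray(X)+f["t"];K=f["camera_matrix"]
    if fish:
        rr=np.hypot(p[0],p[1]);th=np.arctan2(rr,p[2]);q=p[:2]/rr*th
    else:q=p[:2]/p[2]
    return q*K[0,0]+K[:2,2]
E
python3 - <<'E'
from h import *
f=pickle.load(open("pics/wrist0.pkl","rb"))
W=lambda cx,cy,z:onz(f,150+cx/3.2,220+cy/3.2,z,True)*1000
P={'bedTL':(58,76,10),'bedTR':(718,149,10),'fenceR_in':(688,343,22),'fenceL_in':(110,290,22),'railR_in':(483,232,22),'railL':(122,190,22),'knobtop':(323,121,86),'bolttop?':(575,258,60),'posttop':(193,325,72),'step':(320,318,25),'nose':(465,325,25),'rollertop':(595,205,32.5)}
for k,(a,b,z) in P.items(): print(k,W(a,b,z/1000).round(1))
g=pickle.load(open("pics/side0.pkl","rb"))
S=lambda cx,cy,z:onz(g,240+cx/5,170+cy/5,z,False)*1000
P={'knobtop':(291,71,86),'posttop':(213,182,72),'fenceR_in':(568,293,22),'fenceL':(86,283,22),'railR':(392,222,22)}
for k,(a,b,z) in P.items(): print('side',k,S(a,b,z/1000).round(1))
h=pickle.load(open("pics/scene0.pkl","rb"))
C=lambda cx,cy,z:onz(h,225+cx/7,185+cy/7,z,False)*1000
P={'knobtop':(286,190,86),'posttop':(464,150,72)}
for k,(a,b,z) in P.items(): print('scene',k,C(a,b,z/1000).round(1))
E
```

```text
bedTL [408.7 -81.2  10. ]
bedTR [ 668.6 -111.6   10. ]
fenceR_in [ 663.3 -197.8   22. ]
fenceL_in [ 422.8 -171.8   22. ]
railR_in [ 574.8 -139.7   22. ]
railL [ 434. -124.   22.]
knobtop [521.  -63.5  86. ]
bolttop? [ 604.9 -128.9   60. ]
posttop [ 470.  -151.2   72. ]
step [ 510.3 -179.1   25. ]
nose [ 568.6 -182.1   25. ]
rollertop [ 615.8 -122.7   32.5]
side knobtop [520.7 -62.8  86. ]
side posttop [ 468.8 -148.1   72. ]
side fenceR_in [ 663.4 -199.7   22. ]
side fenceL [ 395.4 -170.6   22. ]
side railR [ 574.1 -128.6   22. ]
scene knobtop [520.7 -65.9  86. ]
scene posttop [ 470.1 -154.8   72. ]
```

Run:
```python
from h import *
g=pickle.load(open("pics/side0.pkl","rb"))
for n,u,v in [('mug base',264,164),('bottle base',345,163),('bin near',290,325),('cutters',365,330),('switchbox R',215,175),('powerstrip',385,190)]: print(n,(onz(g,u,v,0,False)*1000).round())
# validity: reproject model points
a=np.deg2rad(-6.3);o=np.array([549.3,-185.5])
G=lambda x,y,z:np.array([o[0]+x*np.cos(a)-y*np.sin(a),o[1]+x*np.sin(a)+y*np.cos(a),z])/1000
im=g["color"][:,:,::-1].copy();f=pickle.load(open("pics/wrist0.pkl","rb"));im2=f["color"][:,:,::-1].copy()
im=cv2.resize(im,None,fx=5,fy=5);im2=cv2.resize(im2,None,fx=3.2,fy=3.2)
for p in [(-155,0,22),(115,0,22),(-155,47,22),(20,47,22),(-155,82,10),(115,82,10),(115,-35,10),(-155,-35,10),(50,57.3,50),(-82.6,25,72)]:
    X=G(*p)
    u=proj(g,X,False)*5;cv2.circle(im,tuple(int(t) for t in u),3,(0,0,255),-1)
    u=proj(f,X,True)*3.2;cv2.circle(im2,tuple(int(t) for t in u),3,(0,0,255),-1)
cv2.imwrite("pics/chk.png",np.vstack([cv2.resize(im[850:1300,1200:1900],(700,300)),im2[704:1000,480:1180][:, :700]]))
print('bolt',G(50,57.3,10))
```

```text
mug base [428. 195.   0.]
bottle base [709. 179.   0.]
bin near [ 461. -500.    0.]
cutters [ 628. -526.    0.]
switchbox R [261. 138.   0.]
powerstrip [807.   8.   0.]
bolt [ 0.60528582 -0.13403275  0.01      ]
```

View pics/chk.png

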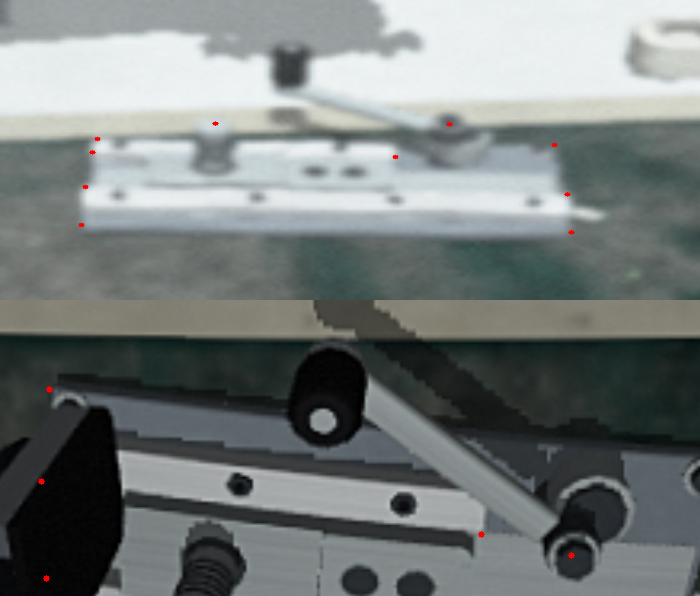

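Candidates for the gauge, in side-image pixels: the steel gauge with its post in the guide's lane (283,214), the brown one (210,250) and the turquoise one (194,310). I choose the steel one in the lane. The crops confirm it: steel colour, 3 mm step, post at guide x≈-83 mm. The guide origin is at (549, -185) mm, yaw -6.3°. The knob at (521, -64) is 109.7 mm from the bolt (110 expected), giving q≈0.74.

>>> servo_tool(
  targets=[
    [0,0,0.12,-0.006,-0.013,-0.01,0.055],
    [0,0,0.12,-0.006,-0.013,-0.01,0.055],
    [0,0,0.12,-0.006,-0.013,-0.01,0.055],
    [0,0,0.12,-0.006,-0.013,-0.01,0.055],
    [0,0,0.12,-0.005,-0.012,-0.01,0.055],
  ],
)

```text
time_s: 0.57
eef_pos: [0.5204, -0.0646, 0.1586]
tcp_rot: [-2.998, -0.937, 0.001]
wrist_force: [0.3, 0.7, -0.1]
finger_gap: 0.645
```

>>> servo_tool(
  targets=[
    [0,0,0.12,0,0,0,0.055],
    [0,0,0.12,0,0,0,0.055],
    [0,0,0.04,0,0,0,0.055],
    [0,0,0,0,0,0,0.055],
    [0,0,0,0,0,0,0.055],
  ],
)

```text
time_s: 0.98
eef_pos: [0.5209, -0.064, 0.1592]
tcp_rot: [-2.843, -1.335, 0.0]
wrist_force: [0.4, -0.1, 0.5]
finger_gap: 0.645
```

Run:
```python
from plant import ctrl
import cv2,pickle
f=ctrl.grab_frame("wrist"); pickle.dump(f,open(f"pics/wrist1.pkl","wb"))
cv2.imwrite(f"pics/wrist1.png",f["color"][:,:,::-1])
```

```text
(no output)
```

View pics/wrist1.png

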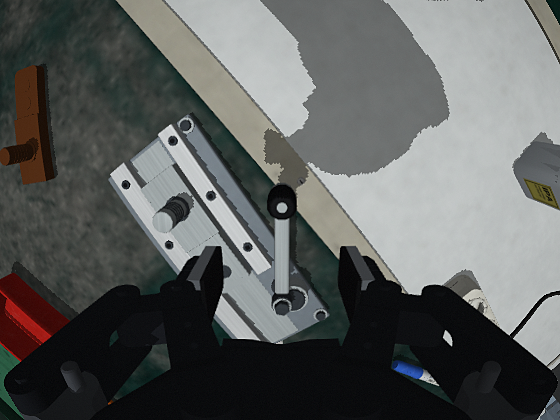

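The lever stands vertical in the image with its knob top at (282,207) and the bolt at (281,303), so the jaws are square to it. I'm checking the knob ray before descending.

Run:
```python
from h import *
f=pickle.load(open("pics/wrist1.pkl","rb"))
print(onz(f,282,208,.086,True), proj(f,[.521,-.064,.086],True), onz(f,178,214,.072,True),onz(f,158,222,.072,True),onz(f,281,307,.055,True))
```

```text
[ 0.52137825 -0.06294756  0.086     ] [280.61179794 208.48429609] [ 0.47304733 -0.13548082  0.072     ] [ 0.46645151 -0.15476333  0.072     ] [ 0.60392607 -0.13229276  0.055     ]
```

>>> servo_tool(
  targets=[
    [0,0,0,0,0,-0.025,0.055],
    [0,0,0,0,0,-0.02,0.055],
    [0,0,0,0,0,0,0.055],
  ],
)

```text
time_s: 1.28
eef_pos: [0.5193, -0.0637, 0.1106]
tcp_rot: [-2.841, -1.335, 0.007]
wrist_force: [-0.8, -0.2, -0.7]
finger_gap: 0.644
```

Knob confirmed at (521, -63.5). Going down round it and closing to a loose cage.

>>> servo_tool(
  targets=[
    [0,0,0,0,0,-0.02,0.055],
    [0,0,0,0,0,-0.02,0.055],
    [0,0,0,0,0,-0.014,0.055],
    [0,0,0,0,0,0,0.032],
    [0,0,0,0,0,0,0.032],
  ],
)

```text
time_s: 1.7
eef_pos: [0.5209, -0.0639, 0.061]
tcp_rot: [-2.842, -1.337, 0.001]
wrist_force: [0.6, 0.1, 0.7]
finger_gap: 0.381
```

>>> servo_tool(
  targets=[
    [0,0,0,0,0,0,0.032],
    [0,0,0,0,0,0,0.032],
    [0,0,0,0,0,0,0.032],
  ],
)

```text
time_s: 1.95
eef_pos: [0.5217, -0.0641, 0.0617]
tcp_rot: [2.842, 1.337, 0.002]
wrist_force: [-0.3, 0.6, 0.0]
finger_gap: 0.373
```

>>> servo_tool(
  targets=[
    [0,0,-0.074,0.0067,0.0074,0,0.032],
    [0,0,-0.074,0.0067,0.0073,0,0.032],
    [0,0,-0.074,0.0066,0.0048,0,0.032],
    [0,0,-0.074,0.0066,0.0047,0,0.032],
    [0,0,-0.074,0.0073,0.0038,0,0.032],
  ],
)

```text
time_s: 2.37
eef_pos: [0.5543, -0.0365, 0.0611]
tcp_rot: [3.041, 0.786, -0.003]
wrist_force: [-6.0, -3.7, 3.7]
finger_gap: 0.372
```

>>> servo_tool(
  targets=[
    [0,0,-0.074,0.0072,0.0037,0,0.032],
    [0,0,-0.074,0.0077,0.0026,0,0.032],
    [0,0,-0.074,0.0078,0.0026,0,0.032],
    [0,0,0,0,0,0,0.032],
  ],
)

```text
time_s: 2.7
eef_pos: [0.5778, -0.027, 0.0608]
tcp_rot: [3.11, 0.445, -0.001]
wrist_force: [-2.2, -0.0, 0.9]
finger_gap: 0.374
```

Run:
```python
from plant import ctrl
import cv2,pickle
for n in ["side","wrist"]:
    f=ctrl.grab_frame(n); pickle.dump(f,open(f"pics/{n}2.pkl","wb"))
    cv2.imwrite(f"pics/{n}2.png",f["color"][:,:,::-1])
```

```text
(no output)
```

View pics/wrist2.png

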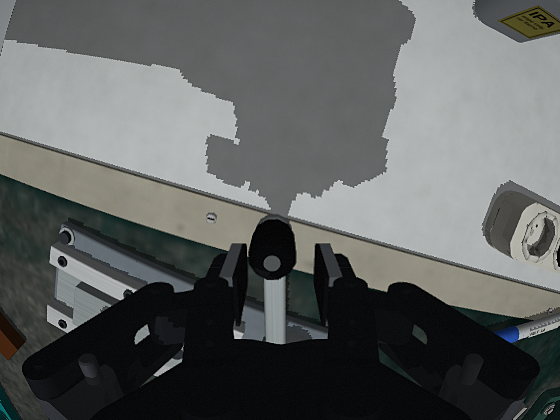

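The knob top is at (272,263), against the left (rear) finger pad, and the lever has followed. Measuring the angle.

```bash
cat >> h.py <<'E'
def q(k,b=(.605,-.1337),a=np.deg2rad(-6.3)):
    d=np.array(k[:2])-b;return np.arctan2(d[1],d[0])-a-1.82, np.hypot(*d)
E
python3 - <<'E'
from h import *
f=pickle.load(open("pics/wrist2.pkl","rb"))
k=onz(f,272,263,.086,True);print(k,q(k))
g=pickle.load(open("pics/side2.pkl","rb"));im=g["color"][:,:,::-1]
cv2.imwrite("pics/s2c.png",cv2.resize(im[140:260,230:390],None,fx=5,fy=5,interpolation=2))
E
```

```text
[ 0.57383454 -0.027647    0.086     ] (np.float64(0.14657261437013736), np.float64(0.11053743463704825))
```

View pics/s2c.png

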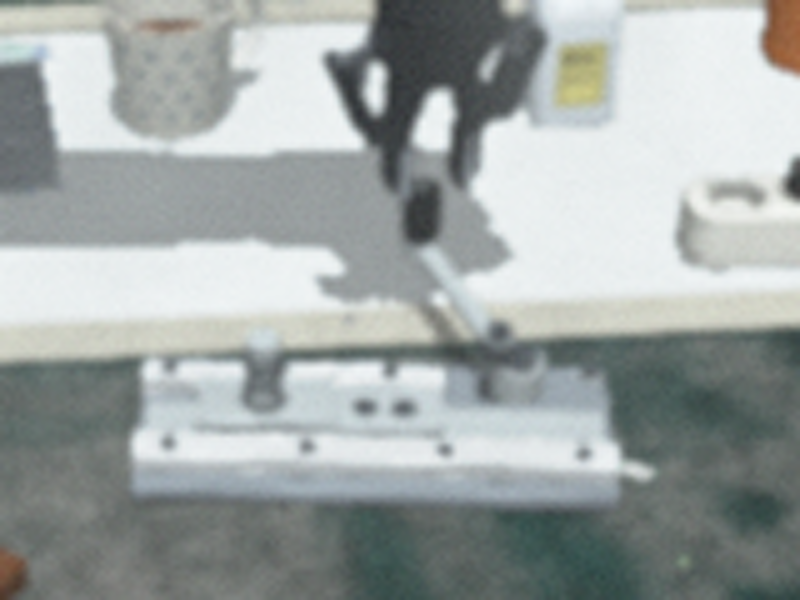

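The side view agrees: the knob sits between the fingers at crop (423,210). q≈0.147, radius 110.5 mm. One more 8.5° to go.

>>> servo_tool(
  targets=[
    [0,0,-0.05,0.0054,0.0012,0,0.032],
    [0,0,-0.05,0.0054,0.001,0,0.032],
    [0,0,-0.048,0.0053,0.0007,0,0.032],
    [0,0,0,0,0,0,0.032],
    [0,0,0,0,0,0,0.032],
  ],
)

```text
time_s: 3.22
eef_pos: [0.5932, -0.0243, 0.0605]
tcp_rot: [-3.134, -0.223, 0.001]
wrist_force: [-4.0, 0.1, 0.9]
finger_gap: 0.377
```

Run:
```python
from plant import ctrl
import cv2,pickle
for n in ["side","wrist"]:
    f=ctrl.grab_frame(n); pickle.dump(f,open(f"pics/{n}3.pkl","wb"))
    c=f["color"][:,:,::-1]
    cv2.imwrite(f"pics/{n}3.png",c if n=="wrist" else cv2.resize(c[140:260,230:390],None,fx=5,fy=5,interpolation=2))
```

```text
(no output)
```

View pics/wrist3.png

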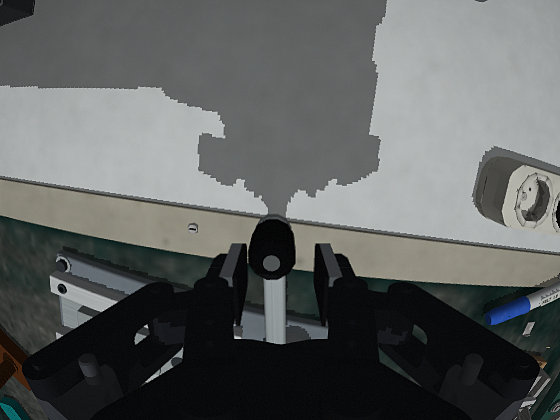

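View pics/side3.png

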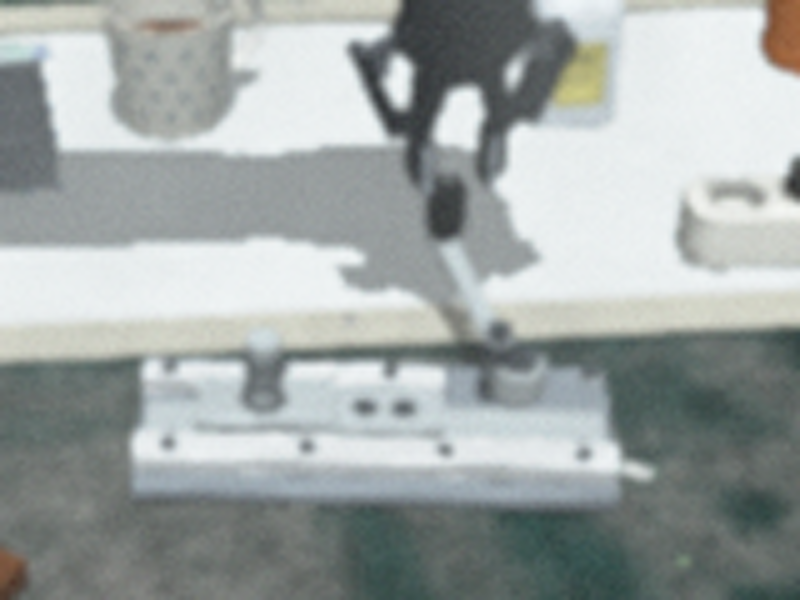

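Run:
```python
from h import *
f=pickle.load(open("pics/wrist3.pkl","rb"))
k=onz(f,271.5,263,.086,True);print(k,q(k))
```

```text
[ 0.58905065 -0.02428113  0.086     ] (np.float64(0.005496848967529333), np.float64(0.11057518448860154))
```

>>> servo_tool(
  targets=[
    [0,0,0,-0.004,0,0,0.045],
    [0,0,0,0,0,0,0.045],
    [0,0,0,0,0,0.02,0.045],
    [0,0,0,0,0,0.03,0.045],
    [0,0,0,0,0,0.03,0.045],
  ],
)

```text
time_s: 3.73
eef_pos: [0.5892, -0.0242, 0.1408]
tcp_rot: [-3.134, -0.221, 0.001]
wrist_force: [1.3, -0.6, 0.4]
finger_gap: 0.527
```

>>> servo_tool(
  targets=[
    [0,0,-0.12,0,-0.01,0.03,0.045],
    [0,0,-0.12,-0.02,-0.02,0.02,0.045],
    [0,0,-0.01,-0.02,-0.02,0.02,0.045],
    [0,0,0,0,0,0,0.045],
    [0,0,0,0,0,0,0.045],
  ],
)

```text
time_s: 4.15
eef_pos: [0.5501, -0.0751, 0.2123]
tcp_rot: [3.137, -0.174, 0.007]
wrist_force: [0.1, 0.8, -0.7]
finger_gap: 0.527
```

Run:
```python
from plant import ctrl
import cv2,pickle
for n in ["side","wrist"]:
    f=ctrl.grab_frame(n); pickle.dump(f,open(f"pics/{n}4.pkl","wb"))
    c=f["color"][:,:,::-1]
    cv2.imwrite(f"pics/{n}4.png",c if n=="wrist" else cv2.resize(c[140:260,230:390],None,fx=5,fy=5,interpolation=2))
```

```text
(no output)
```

View pics/wrist4.png

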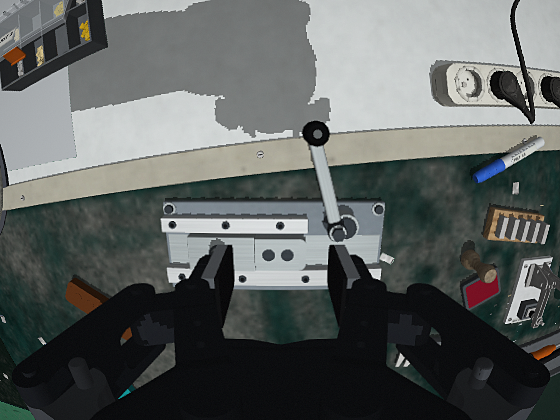

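View pics/side4.png

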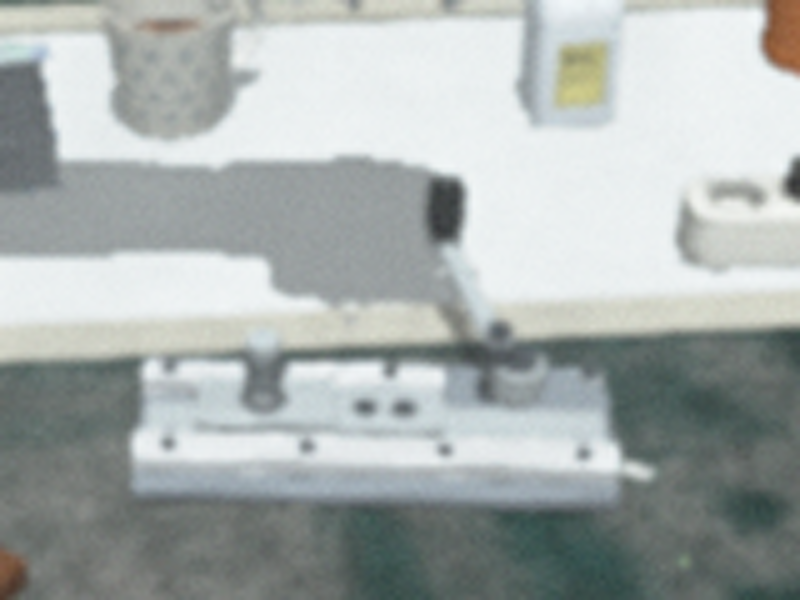

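The lever is free: knob at (316,132), bolt head about (337,230), bed corners about (165,199) and (386,201). Now an independent check of the angle and the guide's axis from this better view.

Run:
```python
from h import *
f=pickle.load(open("pics/wrist4.pkl","rb"))
c=f["color"][110:300,150:400,::-1]
cv2.imwrite("pics/w4c.png",cv2.resize(c,None,fx=3.1,fy=3.1,interpolation=2))
```

```text
(no output)
```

View pics/w4c.png

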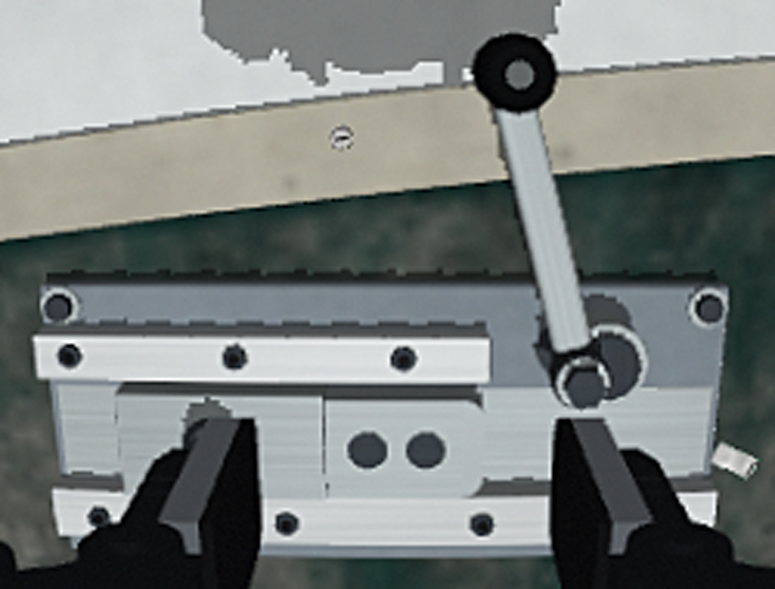

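Run:
```python
from h import *
f=pickle.load(open("pics/wrist4.pkl","rb"))
W=lambda cx,cy,z:onz(f,150+cx/3.1,110+cy/3.1,z/1000,True)*1000
P={'bedTL':(41,284,10),'bedTR':(728,284,10),'railL':(33,379,22),'railR':(490,382,22),'railLo':(33,337,22),'railRo':(490,337,22),'knob':(519,74,86),'fenceR':(717,491,22),'fenceL':(52,488,22),'roller':(612,362,32.5),'nose':(482,450,25),'step':(325,450,28)}
X={k:W(*p) for k,p in P.items()}
for k in X: print(k,X[k].round(1))
for a,b in [('bedTL','bedTR'),('railL','railR'),('railLo','railRo'),('fenceL','fenceR')]:
    d=X[b]-X[a];print(a,np.degrees(np.arctan2(d[1],d[0])).round(2),np.hypot(d[0],d[1]).round(1))
print(q(X['knob']/1000))
a=np.deg2rad(-6.3);R=np.array([[np.cos(a),-np.sin(a)],[np.sin(a),np.cos(a)]])
for k in X: print(k,'guide',(R.T@(X[k][:2]-[549.3,-185.5])).round(1))
```

```text
bedTL [406.2 -85.8  10. ]
bedTR [ 671.9 -115.3   10. ]
railL [ 399.6 -120.4   22. ]
railR [ 575.2 -139.6   22. ]
railLo [ 403.4 -103.6   22. ]
railRo [ 576.7 -122.1   22. ]
knob [588.7 -24.4  86. ]
fenceR [ 663.  -197.5   22. ]
fenceL [ 396.5 -167.3   22. ]
roller [ 619.8 -133.3   32.5]
nose [ 569.8 -165.5   25. ]
step [ 511.1 -157.7   28. ]
bedTL -6.33 267.3
railL -6.24 176.7
railLo -6.1 174.3
fenceL -6.45 268.2
(np.float64(0.00857003563176173), np.float64(0.11055152976123575))
bedTL guide [-153.2   83.4]
bedTR guide [114.1  83.2]
railL guide [-156.    48.3]
railR guide [20.7 48.5]
railLo guide [-154.    65.4]
railRo guide [20.3 66. ]
knob guide [ 21.5 164.5]
fenceR guide [114.3   0.6]
fenceL guide [-153.9    1.3]
roller guide [64.3 59.6]
nose guide [18.2 22.1]
step guide [-41.   23.4]
```

Consistent: q≈0.009, and guide lines are at -6.3° (bed corners, rail and fence agree within 1–2 mm). The post is at about (469.5, -152). Going above it.

>>> servo_tool(
  targets=[
    [0,0,0,-0.027,-0.025,-0.02,0.05],
    [0,0,0,-0.027,-0.026,-0.03,0.05],
    [0,0,0,-0.027,-0.026,-0.03,0.05],
    [0,0,0,0,0,0,0.05],
    [0,0,0,0,0,0,0.05],
  ],
)

```text
time_s: 4.67
eef_pos: [0.4741, -0.1441, 0.1355]
tcp_rot: [-3.135, 0.174, 0.007]
wrist_force: [-0.1, -0.2, -0.3]
finger_gap: 0.585
```

Run:
```python
from plant import ctrl
import cv2,pickle
for n in ["side","wrist"]:
    f=ctrl.grab_frame(n); pickle.dump(f,open(f"pics/{n}5.pkl","wb"))
    c=f["color"][:,:,::-1]
    cv2.imwrite(f"pics/{n}5.png",c if n=="wrist" else cv2.resize(c[140:260,230:390],None,fx=5,fy=5,interpolation=2))
print(ctrl.observe()["eef_pos"])
from h import *
print(proj(pickle.load(open("pics/wrist5.pkl","rb")),[.4695,-.152,.072],True))
```

```text
[ 0.47680643 -0.1437299   0.13853707]
[273.3640129  222.40129855]
```

View pics/wrist5.png

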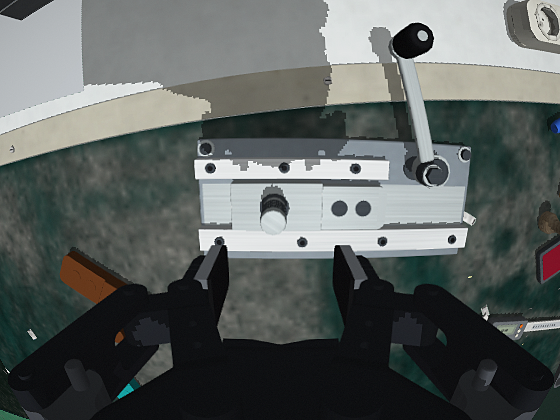

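View pics/side5.png

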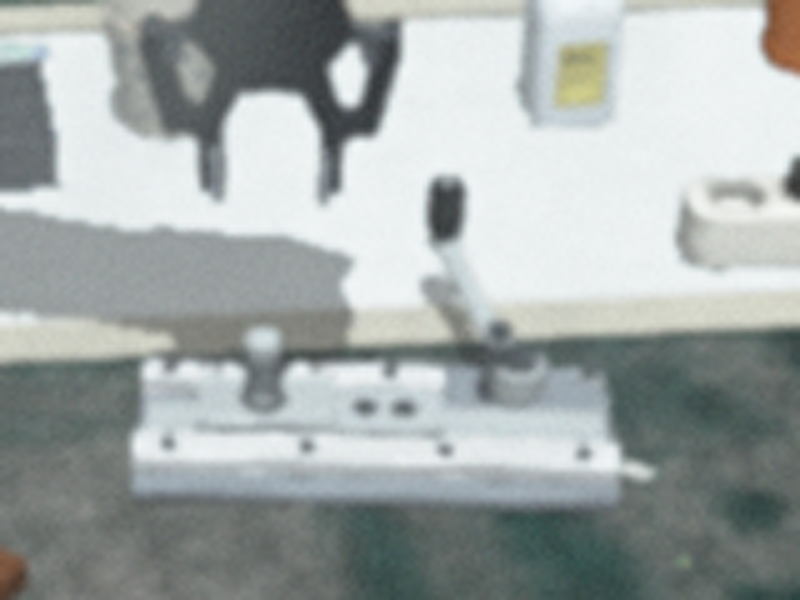

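The post top is at (273,222), where (469.5, -152) mm projects, so its position is confirmed. The row cap left the TCP about 7 mm short, so I'm correcting that.

>>> servo_tool(
  targets=[
    [0,0,0,-0.007,-0.008,-0.015,0.05],
    [0,0,0,0,0,-0.02,0.05],
    [0,0,0,0,0,0,0.05],
    [0,0,0,0,0,0,0.05],
  ],
)

```text
time_s: 5.1
eef_pos: [0.4697, -0.1515, 0.1038]
tcp_rot: [-3.137, 0.171, 0.0]
wrist_force: [0.2, -0.4, 1.2]
finger_gap: 0.585
```

>>> servo_tool(
  targets=[
    [0,0,0,0,0,-0.022,0.05],
    [0,0,0,0,0,-0.022,0.05],
    [0,0,0,0,0,-0.02,0.05],
    [0,0,0,0,0,0,0.03],
    [0,0,0,0,0,0,0.03],
  ],
)

```text
time_s: 5.52
eef_pos: [0.4695, -0.1518, 0.0404]
tcp_rot: [-3.137, 0.171, 0.0]
wrist_force: [0.1, 0.2, 0.6]
finger_gap: 0.349
```

>>> servo_tool(
  targets=[
    [0,0,0,0,0,0,0.03],
    [0,0,0,0,0,0,0.03],
  ],
)

```text
time_s: 5.68
eef_pos: [0.4703, -0.1524, 0.0415]
tcp_rot: [3.136, -0.172, 0.004]
wrist_force: [0.1, -0.3, 0.9]
finger_gap: 0.349
```

>>> servo_tool(
  targets=[
    [0,0,0,0.008,-0.0009,0,0.03],
    [0,0,0,0.012,-0.0013,0,0.03],
    [0,0,0,0.012,-0.0013,0,0.03],
    [0,0,0,0.012,-0.0013,0,0.03],
    [0,0,0,0.01,-0.0011,0,0.03],
  ],
)

```text
time_s: 6.1
eef_pos: [0.5244, -0.1583, 0.0402]
tcp_rot: [3.137, -0.173, 0.002]
wrist_force: [-1.2, 0.7, 1.1]
finger_gap: 0.356
```

>>> servo_tool(
  targets=[
    [0,0,0,0.006,-0.0007,0,0.03],
    [0,0,0,0.005,-0.0005,0,0.03],
    [0,0,0,0.005,-0.0006,0,0.03],
    [0,0,0,0.004,-0.0004,0,0.03],
  ],
)

```text
time_s: 6.43
eef_pos: [0.5433, -0.1603, 0.0395]
tcp_rot: [-3.137, 0.173, 0.0]
wrist_force: [-1.6, 0.5, 0.4]
finger_gap: 0.352
```

Run:
```python
from plant import ctrl
import cv2,pickle
for n in ["side","wrist"]:
    f=ctrl.grab_frame(n); pickle.dump(f,open(f"pics/{n}6.pkl","wb"))
    c=f["color"][:,:,::-1]
    cv2.imwrite(f"pics/{n}6.png",c if n=="wrist" else cv2.resize(c[140:260,230:390],None,fx=5,fy=5,interpolation=2))
print(ctrl.observe()["eef_pos"])
```

```text
[ 0.54346738 -0.16036956  0.03939013]
```

View pics/side6.png

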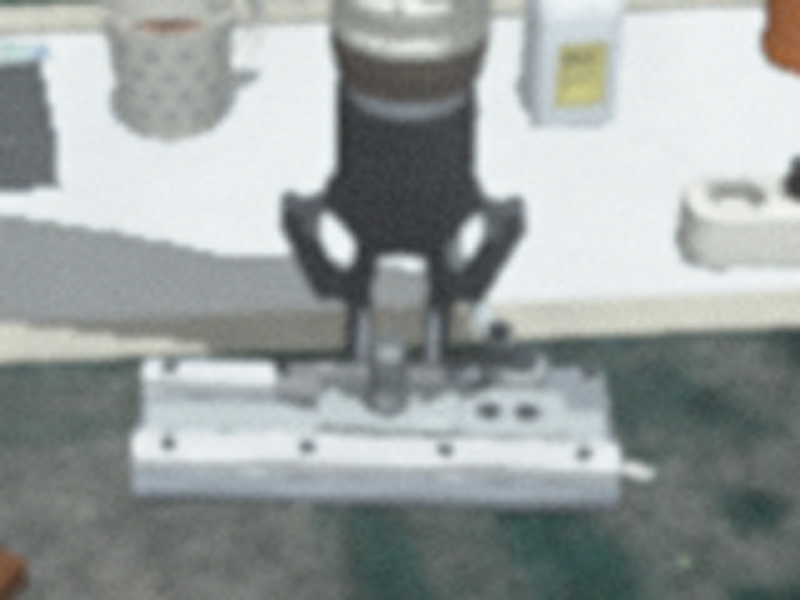

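View pics/wrist6.png

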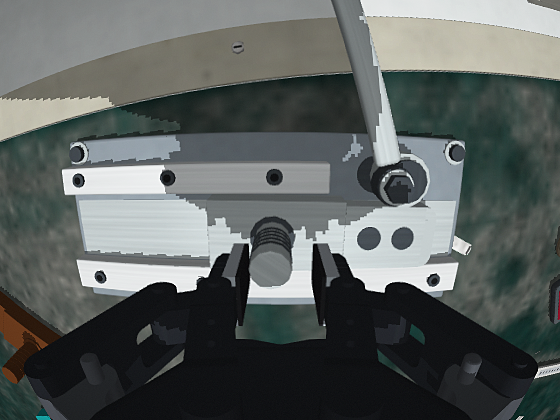

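The nose end is past the roller (holes at wrist (370,238) and (403,238)), the post (270,263) is against the rear pad, and resistance is 2 N. The gauge origin is at about +18 mm, with 24–30 mm to go.

>>> servo_tool(
  targets=[
    [0,0,0,0.005,-0.0006,0,0.03],
    [0,0,0,0.005,-0.0005,0,0.03],
    [0,0,0,0.004,-0.0004,0,0.03],
    [0,0,0,0.004,-0.0005,0,0.03],
  ],
)

```text
time_s: 6.87
eef_pos: [0.5613, -0.1623, 0.0394]
tcp_rot: [-3.137, 0.173, 0.0]
wrist_force: [-0.8, -0.0, 0.9]
finger_gap: 0.35
```

>>> servo_tool(
  targets=[
    [0,0,0,0.002,-0.0002,0,0.03],
    [0,0,0,0.002,-0.0002,0,0.03],
    [0,0,0,0,0,0,0.03],
  ],
)

```text
time_s: 7.12
eef_pos: [0.5654, -0.1627, 0.0394]
tcp_rot: [3.137, -0.173, 0.0]
wrist_force: [0.4, -0.2, 0.1]
finger_gap: 0.35
```

>>> servo_tool(
  targets=[
    [0,0,0,0.002,-0.0002,0,0.03],
    [0,0,0,0,0,0,0.03],
  ],
)

```text
time_s: 7.28
eef_pos: [0.5672, -0.1629, 0.0394]
tcp_rot: [-3.137, 0.173, -0.0]
wrist_force: [0.8, 0.6, 0.3]
finger_gap: 0.354
```

>>> servo_tool(
  targets=[
    [0,0,0,0.0015,-0.0002,0,0.03],
    [0,0,0,0,0,0,0.03],
  ],
)

```text
time_s: 7.45
eef_pos: [0.5686, -0.1631, 0.0394]
tcp_rot: [-3.137, 0.173, -0.0]
wrist_force: [-1.1, -0.0, -0.8]
finger_gap: 0.349
```

>>> servo_tool(
  targets=[
    [0,0,0,0.0015,-0.0001,0,0.03],
    [0,0,0,0,0,0,0.03],
  ],
)

```text
time_s: 7.62
eef_pos: [0.5697, -0.1634, 0.0393]
tcp_rot: [3.136, -0.173, -0.001]
wrist_force: [-3.3, -1.2, 0.5]
finger_gap: 0.351
```

Run:
```python
from plant import ctrl
import cv2,pickle
for n in ["side","wrist"]:
    f=ctrl.grab_frame(n); pickle.dump(f,open(f"pics/{n}7.pkl","wb"))
    c=f["color"][:,:,::-1]
    cv2.imwrite(f"pics/{n}7.png",cv2.resize(c[100:340,190:450],None,fx=2.5,fy=2.5,interpolation=2) if n=="wrist" else cv2.resize(c[140:260,230:390],None,fx=5,fy=5,interpolation=2))
o=ctrl.observe();print(o["eef_pos"],o["wrist_force"])
```

```text
[ 0.56973327 -0.16336844  0.03934067] [-2.81229441 -0.89020423  0.16234992]
```

View pics/wrist7.png

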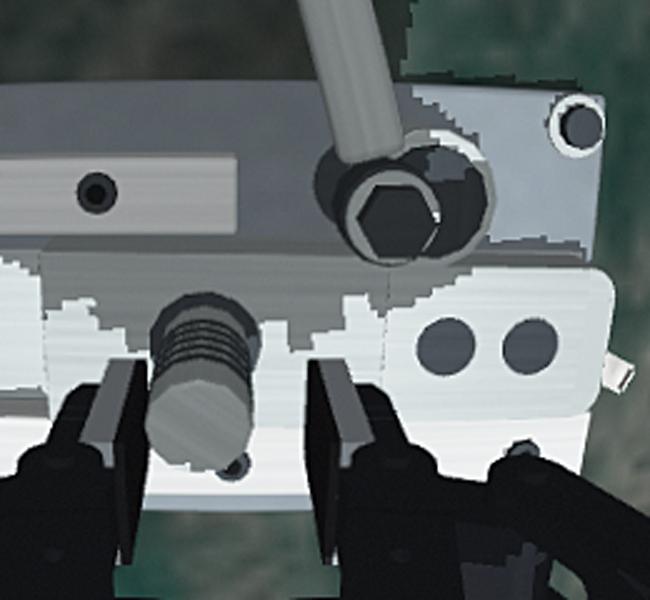

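View pics/side7.png

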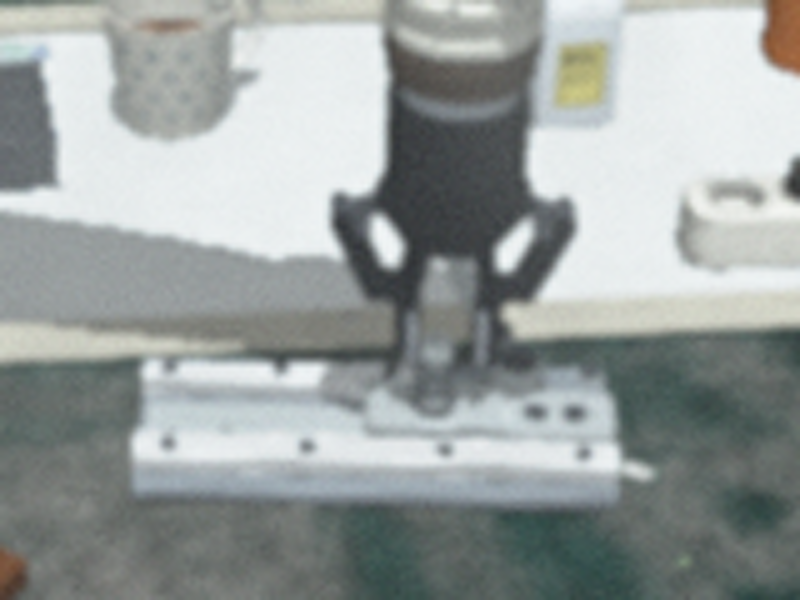

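The nose end (crop (613,340)) is level with the bed's end, about guide x 115, so the origin is about 45. Force is starting to rise; I'm nudging on to confirm the stop.

>>> servo_tool(
  targets=[
    [0,0,0,0.0015,-0.0002,0,0.03],
    [0,0,0,0,0,0,0.03],
    [0,0,0,0,0,0,0.03],
  ],
)

```text
time_s: 7.97
eef_pos: [0.5713, -0.1635, 0.0393]
tcp_rot: [3.137, -0.173, -0.001]
wrist_force: [-3.0, -2.5, -0.0]
finger_gap: 0.349
```

Run:
```python
from h import *
f=pickle.load(open("pics/wrist7.pkl","rb"))
a=np.deg2rad(-6.3);R=np.array([[np.cos(a),-np.sin(a)],[np.sin(a),np.cos(a)]])
for n,x,y,z in [('nose',613,340,25),('step',387,345,28),('step2',387,290,28),('rail',237,235,22),('bedTR',606,92,10),('roller',430,197,32.5),('posttop',200,412,72)]:
    X=onz(f,190+x/2.5,100+y/2.5,z/1000,True)*1000;print(n,(R.T@(X[:2]-[549.3,-185.5])).round(1))
```

```text
nose [116.1  22.1]
step [55.5 23.3]
step2 [54.7 36.7]
rail [20.4 48.1]
bedTR [114.6  83.4]
roller [62.4 59.2]
posttop [13.3 27.3]
```

>>> servo_tool(
  targets=[
    [0,0,0,0.001,-0.0001,0,0.03],
    [0,0,0,0,0,0,0.03],
    [0,0,0,0,0,0,0.03],
  ],
)

```text
time_s: 8.22
eef_pos: [0.5718, -0.1635, 0.0393]
tcp_rot: [3.137, -0.173, -0.002]
wrist_force: [-6.9, -0.8, 1.7]
finger_gap: 0.352
```

Run:
```python
from plant import ctrl
import cv2,pickle
for n in ["side","wrist"]:
    f=ctrl.grab_frame(n); pickle.dump(f,open(f"pics/{n}8.pkl","wb"))
    c=f["color"][:,:,::-1]
    cv2.imwrite(f"pics/{n}8.png",cv2.resize(c[100:340,190:450],None,fx=2.5,fy=2.5,interpolation=2) if n=="wrist" else cv2.resize(c[140:260,230:390],None,fx=5,fy=5,interpolation=2))
o=ctrl.observe();print(o["eef_pos"],o["wrist_force"])
```

```text
[ 0.57175651 -0.16352791  0.03928503] [-6.88051712 -1.60774938  2.30669564]
```

View pics/wrist8.png

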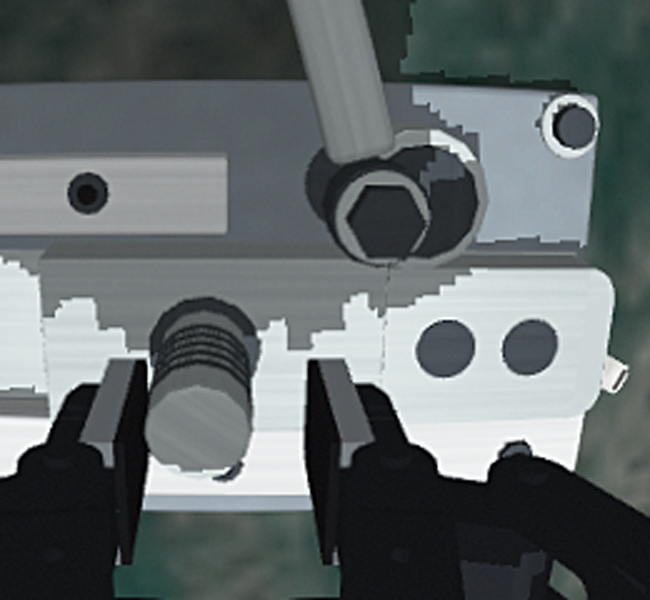

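Run:
```python
from h import *
f=pickle.load(open("pics/wrist8.pkl","rb"))
a=np.deg2rad(-6.3);R=np.array([[np.cos(a),-np.sin(a)],[np.sin(a),np.cos(a)]])
for n,x,y,z in [('nose',613,340,25),('step',386,345,28),('step2',388,290,28),('rail',227,235,22),('bedTR',599,94,10),('roller',424,198,32.5)]:
    X=onz(f,190+x/2.5,100+y/2.5,z/1000,True)*1000;print(n,(R.T@(X[:2]-[549.3,-185.5])).round(1))
```

```text
nose [118.1  22.2]
step [57.3 23.3]
step2 [57.  36.8]
rail [20.1 48.2]
bedTR [114.6  82.8]
roller [63.1 59. ]
```

>>> servo_tool(
  targets=[
    [0,0,0,0.0015,-0.0002,0,0.03],
    [0,0,0,0,0,0,0.03],
    [0,0,0,0,0,0,0.03],
  ],
)

```text
time_s: 8.57
eef_pos: [0.5723, -0.1636, 0.0392]
tcp_rot: [-3.137, 0.173, 0.005]
wrist_force: [-11.6, -0.4, 3.7]
finger_gap: 0.355
```

The stop is firm: 12 N, and the TCP barely advances. The step is at guide x≈57, so the origin is about 47, in the 42–49 window. Backing off now, then rechecking the roller angle after drawing back.

>>> servo_tool(
  targets=[
    [0,0,0,-0.005,0.0005,0,0.03],
    [0,0,0,-0.006,0.0007,0,0.03],
    [0,0,0,-0.008,0.0009,0,0.03],
    [0,0,0,-0.012,0.0013,0,0.03],
    [0,0,0,-0.012,0.0013,0,0.03],
  ],
)

```text
time_s: 8.98
eef_pos: [0.5309, -0.1588, 0.0397]
tcp_rot: [-3.137, 0.172, -0.003]
wrist_force: [0.4, 0.4, -0.7]
finger_gap: 0.349
```

>>> servo_tool(
  targets=[
    [0,0,0,-0.012,0.0013,0,0.03],
    [0,0,0,-0.012,0.0013,0,0.03],
    [0,0,0,-0.012,0.0014,0,0.03],
    [0,0,0,-0.012,0.0013,0,0.03],
    [0,0,0,-0.012,0.0013,0,0.03],
  ],
)

```text
time_s: 9.4
eef_pos: [0.4706, -0.1521, 0.0397]
tcp_rot: [-3.137, 0.172, -0.003]
wrist_force: [2.6, 0.5, 0.9]
finger_gap: 0.354
```

>>> servo_tool(
  targets=[
    [0,0,0,-0.012,0.0013,0,0.03],
    [0,0,0,-0.008,0.0009,0,0.03],
    [0,0,0,-0.005,0.0006,0,0.03],
    [0,0,0,-0.002,0.0002,0,0.03],
    [0,0,0,0,0,0,0.03],
  ],
)

```text
time_s: 9.82
eef_pos: [0.4439, -0.1494, 0.0396]
tcp_rot: [3.137, -0.173, 0.001]
wrist_force: [0.1, 0.5, 0.8]
finger_gap: 0.353
```

Run:
```python
from plant import ctrl
import cv2,pickle
for n in ["side","wrist","scene"]:
    f=ctrl.grab_frame(n); pickle.dump(f,open(f"pics/{n}9.pkl","wb"))
    c=f["color"][:,:,::-1]
    cv2.imwrite(f"pics/{n}9.png",c if n!="side" else cv2.resize(c[140:260,230:390],None,fx=5,fy=5,interpolation=2))
o=ctrl.observe();print(o["eef_pos"],o["wrist_force"])
```

```text
[ 0.44422052 -0.14945922  0.0393535 ] [ 0.20805891  0.72884966 -0.24745993]
```

View pics/wrist9.png

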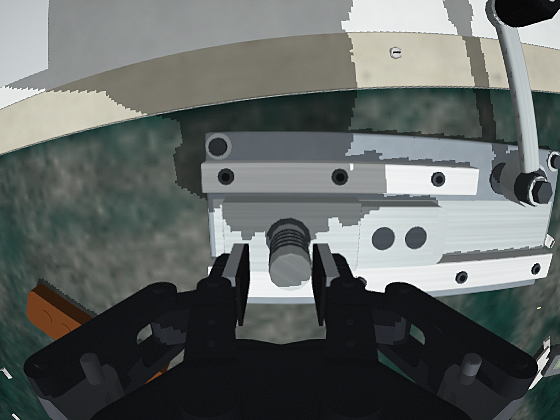

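View pics/side9.png

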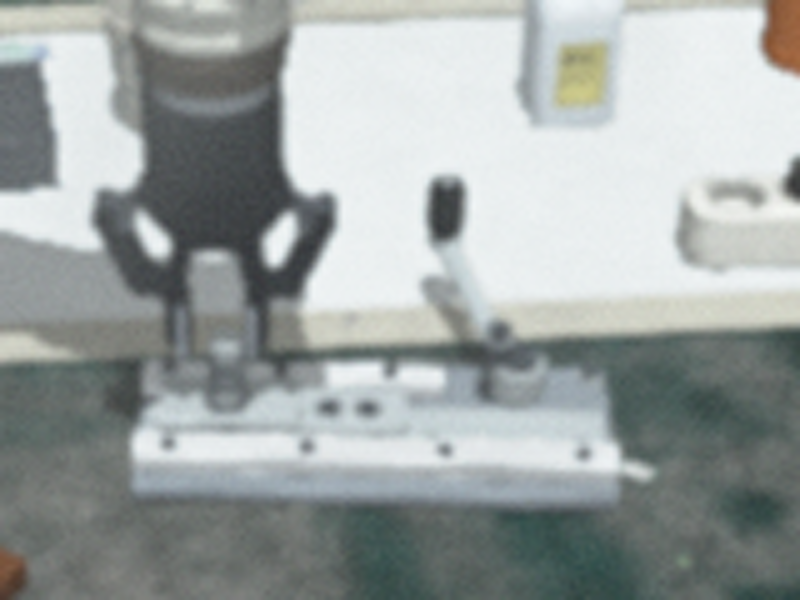

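The gauge is drawn back (nose end at about (441,240) in the wrist view), with the post (291,265) against the front pad. Centring the cage and lifting clear while comparing the knob's pixels before and after the trial.

Run:
```python
from h import *
for n in (3,4,9):
    c=pickle.load(open(f"pics/side{n}.pkl","rb"))["color"][174:190,312:326].astype(int).sum(2)
    m=c<200;v,u=np.nonzero(m);print(n,m.sum(),u.mean()+312,v.mean()+174)
```

```text
3 28 318.57142857142856 182.28571428571428
4 13 318.15384615384613 182.23076923076923
9 16 318.0 182.5
```

>>> servo_tool(
  targets=[
    [0,0,0,0.0045,-0.0005,0,0.04],
    [0,0,0,0,0,0,0.04],
    [0,0,0,0,0,0,0.04],
  ],
)

```text
time_s: 10.22
eef_pos: [0.4488, -0.1499, 0.0392]
tcp_rot: [-3.137, 0.172, 0.001]
wrist_force: [-0.1, 0.0, -0.4]
finger_gap: 0.469
```

>>> servo_tool(
  targets=[
    [0,0,0,0,0,0.02,0.04],
    [0,0,0,0,0,0.03,0.04],
    [0,0,0,0,0,0.03,0.04],
    [0,0,0,0.01,0.01,0.03,0.04],
    [0,0,0,0.025,0.015,0.02,0.04],
  ],
)

```text
time_s: 10.63
eef_pos: [0.4829, -0.1256, 0.173]
tcp_rot: [3.136, -0.176, 0.004]
wrist_force: [1.7, -0.7, 0.4]
finger_gap: 0.469
```

>>> servo_tool(
  targets=[
    [0,0,0,0.025,0.02,0.01,0.04],
    [0,0,0,0.025,0.02,0.01,0.04],
    [0,0,0,0.01,0.01,0.01,0.04],
    [0,0,0,0,0,0,0.04],
    [0,0,0,0,0,0,0.04],
  ],
)

```text
time_s: 11.05
eef_pos: [0.5439, -0.0745, 0.1991]
tcp_rot: [3.137, -0.17, -0.001]
wrist_force: [0.4, -0.5, 0.2]
finger_gap: 0.465
```

Run:
```python
from plant import ctrl
import cv2,pickle
for n in ["side","wrist","scene"]:
    f=ctrl.grab_frame(n); pickle.dump(f,open(f"pics/{n}10.pkl","wb"))
    c=f["color"][:,:,::-1]
    cv2.imwrite(f"pics/{n}10.png",{'wrist':cv2.resize(c[110:300,150:400],None,fx=3.1,fy=3.1,interpolation=2),'side':c,'scene':c}[n])
o=ctrl.observe();print(o["eef_pos"],o["wrist_force"])
```

```text
[ 0.5427025  -0.07547914  0.19883101] [-0.40472103  0.19239451  0.17943328]
```

View pics/wrist10.png

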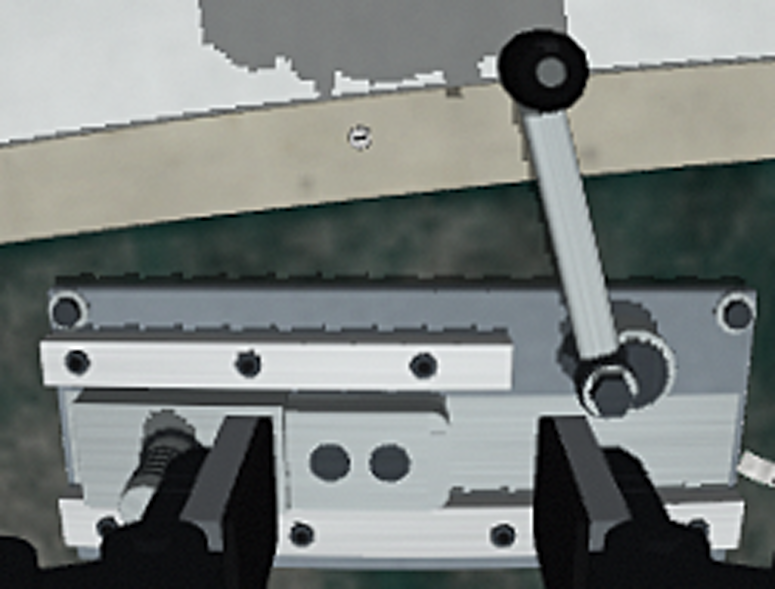

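View pics/side10.png

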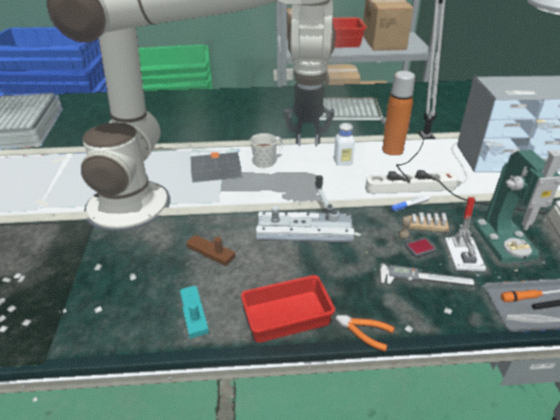

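Run:
```python
from h import *
f=pickle.load(open("pics/wrist10.pkl","rb"))
W=lambda cx,cy,z:onz(f,150+cx/3.1,110+cy/3.1,z/1000,True)*1000
P={'bedTL':(48,290,10),'bedTR':(756,292,10),'railR':(512,388,22),'knob':(551,71,86),'fenceR':(745,501,22),'roller':(637,369,32.5),'nose':(449,450,25),'step':(284,450,28),'gauge_rear':(74,450,28),'fenceL':(60,499,22)}
X={k:W(*p) for k,p in P.items()}
for k,(A,B) in {'bed':('bedTL','bedTR'),'fence':('fenceL','fenceR')}.items():
    d=X[B]-X[A];print(k,np.degrees(np.arctan2(d[1],d[0])))
print(q(X['knob']/1000))
a=np.deg2rad(-6.3);R=np.array([[np.cos(a),-np.sin(a)],[np.sin(a),np.cos(a)]])
for k in X: print(k,(R.T@(X[k][:2]-[549.3,-185.5])).round(1))
```

```text
bed -6.402695459317465
fence -6.377406364667043
(np.float64(0.005023585955384435), np.float64(0.11062444706261602))
bedTL [-153.3   82.5]
bedTR [114.2  82. ]
railR [20.4 49.1]
knob [ 21.9 164.7]
fenceR [115.1   0.5]
roller [63.7 59.7]
nose [-2.1 26.1]
step [-62.2  27.1]
gauge_rear [-142.8   25. ]
fenceL [-153.6    0.8]
```

Final checks: q≈0.005 (knob 110.6 mm from bolt), gauge origin at guide x≈-72, flat in the lane. Bottle (345,145), mug (264,150), bin (288,308) and cutters (365,330) are at the same pixels as at the start. The gripper is clear.

```bash
python3 -c "
from plant import ctrl
print(ctrl.close_job())"
```

```text
the job is handed in; nothing more can be done
None
```

The strip guide is set, the gauge was tried up to its step and drawn back, and the job is handed in after about 11 s of the 54 s allowed. The hand-in reports no verdict.

- **Roller:** I pushed the lever knob round between loosely closed fingers, from q≈0.74 to about 0. The last picture gives q≈0.005, which is a gap of about 41.4 mm. The knob measured 110.6 mm from the bolt, against 110 given.
- **Trial:** The nose went between roller and fence with at most about 2 N. The body came to a firm stop at 7–12 N with the gauge origin at guide x≈47 mm, inside the expected 42–49.
- **Final state:** The gauge is drawn back to an origin at guide x≈-72 mm, lying flat in the lane. The fingers are clear of everything at TCP height z≈0.2 m. The knob had not shifted after the trial, to within half a pixel. The bottle, mug, bin and cutters look unmoved in the side view.
- **Disagreement:** The stop came about 2 mm further in than q≈0 alone would predict (x≈44.8). That is within the camera calibration error, or would fit q of about 0.06–0.08, still inside the 0.105 limit.

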